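# Clear and nest the parts cups on the chaser's bench

### The arm

A 6-joint arm with a two-finger parallel gripper is mounted at the origin on the work surface. World frame = base frame: x ahead of the robot, y to its left, z up, the work surface at z = 0. Lengths are in mm, angles in degrees, forces in N, time in s.
With the tool pointing down it reaches from about 375 to 900 mm from the base axis. Payload 3.1 kg.
Tool frame: the origin (TCP) lies on the centre line of the jaws, within the pads' length; the fingertips stand 8 mm ahead of it and the grasp point (between the pads) lies 11 mm behind it (bot.nose_length is the distance from the TCP to the fingertips, in mm); z points along the fingers, y is the line along which they close (so a half turn about z gives the same grasp; the last joint's range is limited). The gripper opens to 87 mm and grips with 3 to 60 N. Pads are 19 mm wide; open, the fingers measure 117 mm over their backs; the gripper's body (75 mm by 190 mm) begins 51 mm behind the grasp point.
Start: joints at [56.465, 30.224, 82.088, -0, 67.689, -10.227], TCP at [247.253, 573.988, 204.748] pointing down, gripper open.
Joint ranges: [-176.69, 176.69], [-43.24, 126.21], [12.49, 139.97], [-82, 262], [0, 151.66], [-163.58, 163.58]. Speed limits (degrees/s): [159.86, 159.86, 180, 180, 180, 180].

### API

Orientations are given as [roll, pitch, yaw] about the fixed x, y, z axes, in that order (R = Rz(yaw) Ry(pitch) Rx(roll)).
In Python, from bench import bot, imaging, job gives the robot as it stands.
- The arm moves only by the shell command python3 -m creep 'ROWS' [OPENING] [FORCE]. ROWS is JSON, a list of rows, each an object with "translation": the shift along the tool's x, y, z scaled (see below), a list of three; "dr": the turn, a rotation vector about the tool's x, y, z scaled (see below), a list of three. In form: [{"translation": [tx, ty, tz], "dr": [wx, wy, wz]}, ...]. A call has 1 to 12 rows; each row is the pose to reach, as a shift and turn from the pose commanded when the call began, along the tool's axes at that moment, turning the shorter way round; what a row does not reach only later rows make up. The controller multiplies each number of a shift by 50 cm and each number of a turn by 180 degrees. A row lasts 1/8 s, in which the tool goes at most 62.5 mm and 10.7 degrees, less where a joint would pass 70% of its speed; a pose out of reach is approached as far as the arm can. A call with a number of a shift or a turn outside -1 to 1 is refused whole. A call with a gripper value outside its range is refused whole. OPENING is the opening in per cent of the stroke, from 0 (shut) to 100 (fully open), set as the call begins (- or left out, the last holds). The fingers move at their own pace and stop on an object; FORCE is the grip in N (left out, the last holds). Time passes only in rows, so rows that repeat a pose let the fingers close. It gives the time, the measured TCP pose, the force, the opening and the grip force at its end, in the units of the state.
- bot.state(): the state, without advancing time (a new reading comes with each control period).
- imaging.read_camera(name): name is "scene" or "top"; returns a dict with "frame" (480x640x3 uint8, red, green, blue), "fx", "fy", "cx", "cy" (pixels), "distortion" ([k1, k2, p1, p2, k3] as OpenCV has them; the pictures are not rectified), "R" (3x3) and "t" (3): a world point X has camera coordinates R X + t. Camera axes: x right, y down, z forward; pixel columns grow to the right and rows downward; lengths in mm; the calibration is good to about 2 mm. A picture is of the moment at which its call begins. There is no depth.
- job.hand_in(): hands the job in; it is judged then, once.
The state is a dict: "time": time; "q": joint angles; "dq": joint speeds; "effort": joint torques, N m; "position": TCP position; "ee_rot": TCP orientation; "force": force on the tool from outside, world axes, zero at the start; "torque": the same for the moment, N m; "opening": finger opening in mm; "grip_force": force on a finger pad.
Only numpy, scipy, OpenCV 4.12 (cv2) and the standard library are available. Lean on these libraries where they do the work, as an engineer would, in place of code of your own. Each camera call takes 0.05 s, during which the arm holds its last target. There are 200 camera calls.

### The job

Tidy the three metal parts cups: first take the wooden doming punch out of the copper cup and stand it upright in the shallow green tray. Then, with the copper cup staying upright on its round grey felt mat, nest the brass cup into it and after that the steel cup into the brass one, each fully home and straight in one upright stack. Lower things into place rather than dropping them, do not tip the cups over, and leave the other things on the bench where they are.

Things in the scene. Friction and masses are not known exactly. Their poses are not given: they have to be found in the camera images.
- copper_cup_mid (a point): Copper cup, 72 high, open top, 0.28 kg; starts on the mat holding the punch; bottom of the stack. Body tapers from outer diameter 47 (foot) to 51 at 34 up; there it steps out to a straight collar, outer 62, inner 56, up to the rim. Wall 3, inner floor 5 above the foot, 41 across. All three cups are alike. Point: on the axis half-way up, 36 above the foot; z up.
- brass_cup_mid (a point): Brass (yellow) cup, same shape, 0.2 to 0.36 kg, starts upright and empty on the bench; middle of the stack. Nested, its body goes inside the lower cup's collar (2.5 play all round) and its step rests on that cup's rim: it sits 38 higher and its 38 of collar stays exposed. Point: on the axis half-way up, 36 above the foot; z up.
- steel_cup_mid (a point): Steel (grey) cup, same shape, 0.2 to 0.36 kg, starts upright and empty on the bench; top of the stack, nests in the brass cup in the same way (38 higher). Point: on the axis half-way up, 36 above the foot; z up.
- punch_mid (a point): Wooden doming punch: pale plain wood cylinder, diameter 30, 125 long, flat foot, rounded top end (straight up to 112 above the foot), 60 to 98 g. It starts standing upright in the copper cup on its inner floor, sticking out 58 above the cup's rim. This point is on its axis half-way up (62.5 from either end); z runs up to the rounded end.
- tray: Shallow open tray, wood painted green, fixed to the bench, 130 x 130 outside, 22 high, walls 5, floor top 5 above the bench. Origin: centre of its underside on the bench; x and y along its sides, z up.
- mat: Round grey felt mat fixed to the bench, diameter 100, 6 thick. Origin: centre of its underside; z up.
- scroll: Bystander: silvery cast S-scroll lying flat between the cups, about 110 long (its y), 35 wide, 12 high. Origin at its middle on the bench.
- screwdriver: Bystander: screwdriver lying on the bench along its x, handle to -x. Origin under its middle.
- hammer: Bystander: hammer lying on the bench along its x, handle to -x. Origin under its middle.
- dish: Bystander: small white ceramic dish, diameter 64, 20 high. Origin: centre of its underside.
- leaf: Bystander: cast brass leaf ornament lying flat, about 90 x 50 x 12. Origin under its middle.
- graver: Bystander: bench brush lying along its x, handle to -x. Origin under its middle.
There are look-alikes about, which are no part of the job. Leave any black or blue look-alike of the part that bears punch_mid alone.

How it is judged (in metres and radians):
On the way, in this order (a step that is already met when the one before it is completed fails the run):
1. the punch stands upright in the tray, released (x of punch_mid in the frame of tray between -0.048 and 0.048 m and y of punch_mid in the frame of tray between -0.048 and 0.048 m and z of punch_mid in the frame of tray below 0.075 m and angle between punch_mid's own z axis and vertical below 0.12 rad and contact force between the fingers and punch below 0.1 N), for 0.2 s.
2. the brass cup is fully home in the copper cup, released (z of brass_cup_mid in the frame of copper_cup_mid between 0.035 and 0.0405 m and horizontal distance between brass_cup_mid and copper_cup_mid below 0.006 m and angle between the z axis of brass_cup_mid and the z axis of copper_cup_mid, either way round below 0.06 rad and angle between brass_cup_mid's own z axis and vertical below 0.08 rad and contact force between the fingers and brass_cup below 0.1 N), for 0.2 s.
3. the steel cup is fully home in the brass cup, released (z of steel_cup_mid in the frame of brass_cup_mid between 0.035 and 0.0405 m and horizontal distance between steel_cup_mid and brass_cup_mid below 0.006 m and angle between the z axis of steel_cup_mid and the z axis of brass_cup_mid, either way round below 0.06 rad and angle between steel_cup_mid's own z axis and vertical below 0.08 rad and contact force between the fingers and steel_cup below 0.1 N), for 0.2 s.
At the end, for the whole second after the job is handed in: Punch upright (7 deg) in the tray; copper cup upright on the mat (within 25 mm of its centre); brass home in copper and steel home in brass (35 to 40.5 mm above the one below, axes within 6 mm and 3.4 deg, tilt under 4.6 deg); all at rest and released (all of step 1 and all of step 2 and all of step 3 and horizontal distance between copper_cup_mid and mat below 0.025 m and angle between copper_cup_mid's own z axis and vertical below 0.06 rad and height (world z) of copper_cup_mid below 0.046 m and contact force between the fingers and copper_cup below 0.1 N and linear speed of each of copper_cup, brass_cup, steel_cup, punch below 0.02 m/s); the robot touches nothing.
It fails at once if a cup or the punch is let fall (more than about 12 mm of free fall) ((linear speed of brass_cup above 0.5 m/s and contact force between the fingers and brass_cup below 0.05 N) or (linear speed of steel_cup above 0.5 m/s and contact force between the fingers and steel_cup below 0.05 N) or (linear speed of copper_cup above 0.5 m/s and contact force between the fingers and copper_cup below 0.05 N) or (linear speed of punch above 0.5 m/s and contact force between the fingers and punch below 0.05 N)).
It fails at once if a cup is tipped over (more than 57 degrees) (angle between any of brass_cup_mid, steel_cup_mid, copper_cup_mid's own z axis and vertical above 1 rad).
It fails at once if one of the other things (scroll, screwdriver, hammer, dish, leaf, brush) is moved more than 30 mm (distance of any of scroll, screwdriver, hammer, dish, leaf, graver from where it was at the start of the episode above 0.03 m).
It also fails if it takes over 67 s, if anything falls off the work surface, if the arm or the gripper's body presses on something with over 40 N, if the wrist force passes 120 N, or if a joint passes its speed limit or range.

## Working session

There is one attempt and no reset: what is moved stays moved. The work goes in short steps, Python scripts to look and compute and a shell command to move; the robot and the scene stay as the last step left them, time stands still between calls to the robot, and variables do not carry over. Pictures are saved under pics/ and viewed, at most 12 in all, crops included, and the job is handed in when it is done.

```bash
ls; mkdir -p pics; python3 - <<'E'
from bench import bot,imaging
import cv2,numpy as np
s=bot.state();print(s)
for n in("scene","top"):
    c=imaging.read_camera(n);cv2.imwrite(f"pics/{n}0.png",c["frame"][:,:,::-1])
    print(n,[c[k] for k in("fx","fy","cx","cy","distortion")],np.array(c["R"]).round(3).tolist(),c["t"], -np.array(c["R"]).T@c["t"])
E
```

```text
pics
{'time': 0.0, 'q': array([ 5.64642388e+01,  3.02773099e+01,  8.21559658e+01, -6.26736637e-04,
        6.76859205e+01, -1.02276764e+01]), 'dq': array([-0.05836072, -0.08627752,  0.03081329, -0.01028677, -0.12005338,
       -0.03322597]), 'effort': array([ 1.32471909e-03, -4.40040922e+01, -1.76596105e+01,  6.35424117e-02,
        5.80999686e-02, -1.62768565e-04]), 'position': array([246.85708463, 573.36964166, 203.79172963]), 'ee_rot': array([-1.79882595e+02, -2.05943772e-02,  1.56692133e+02]), 'force': array([-0.43411433,  0.50562585, -0.18352483]), 'torque': array([-0.02906247,  0.0286887 ,  0.0068208 ]), 'grip_force': 0.0, 'opening': 87.41877810749104}
scene [575.1455038282985, 575.1455038282985, 319.37235138464774, 242.49253274515806, array([-0.08545088,  0.        ,  0.        ,  0.        ,  0.        ])] [[-0.242, 0.97, 0.01], [0.742, 0.192, -0.643], [-0.625, -0.148, -0.766]] [ 129.20615131 -412.30820156 1744.88904011] [1428.46893808  212.03557579 1070.44264324]
top [573.3220778380111, 573.3220778380111, 319.1339602662543, 236.58013794817438, array([0.01352319, 0.        , 0.        , 0.        , 0.        ])] [[0.007, -1.0, -0.016], [-0.993, -0.005, -0.118], [0.118, 0.016, -0.993]] [   3.83243958  599.80315029 1186.69100523] [ 455.10763126  -12.53463081 1249.29339051]
```

View pics/scene0.png

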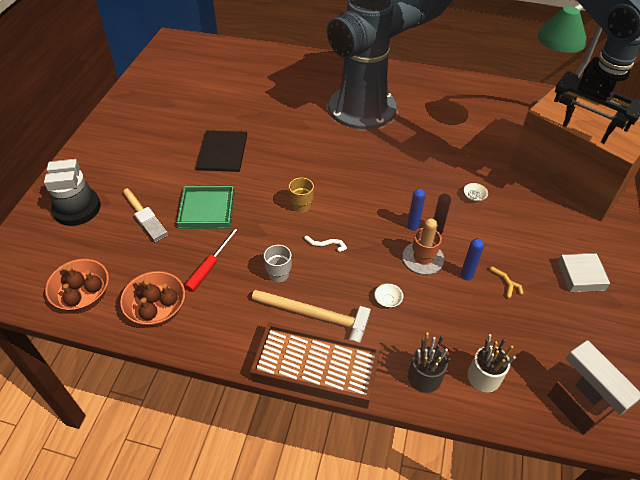

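View pics/top0.png

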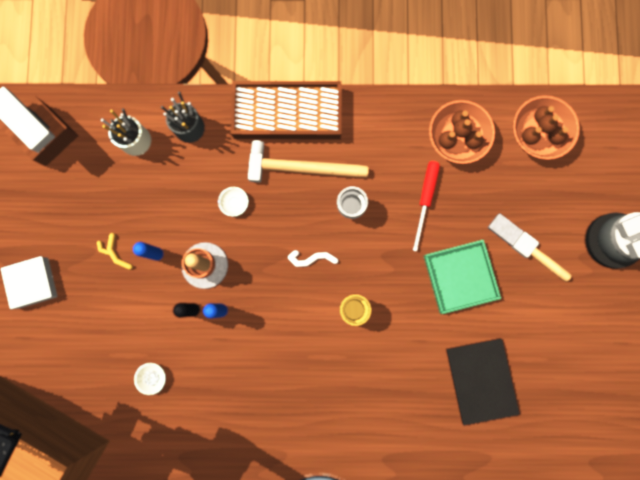

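```bash
python3 - <<'E'
import cv2,numpy as np
t=cv2.imread("pics/top0.png");s=cv2.imread("pics/scene0.png")
def cr(im,x,y,w=100,h=75):
    c=cv2.resize(im[y:y+h,x:x+w],(400,300),interpolation=cv2.INTER_CUBIC)
    for i in range(0,w,10):
        cv2.line(c,(i*4,0),(i*4,6 if i%50 else 14),(255,255,255),1)
    for i in range(0,h,10): cv2.line(c,(0,i*4),(6 ,i*4),(255,255,255),1)
    return c
a=np.vstack([np.hstack([cr(t,150,225),cr(t,310,275)]),np.hstack([cr(t,310,170),cr(s,380,190)])])
cv2.imwrite("pics/crop1.png",a)
b=np.vstack([np.hstack([cr(s,260,165),cr(s,230,230)]),np.hstack([cr(s,165,170),cr(t,415,235,108,81)])])
cv2.imwrite("pics/crop2.png",b)
E
```

```text
(no output)
```

View pics/crop1.png

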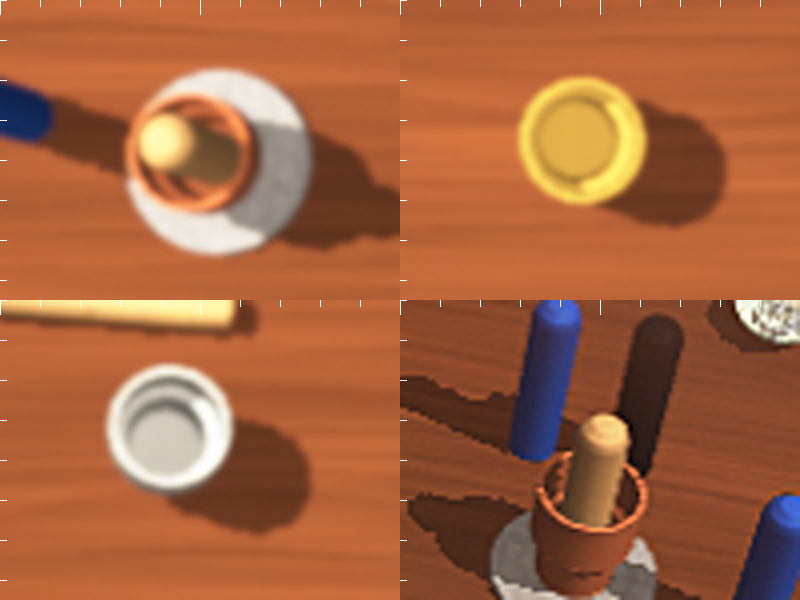

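View pics/crop2.png

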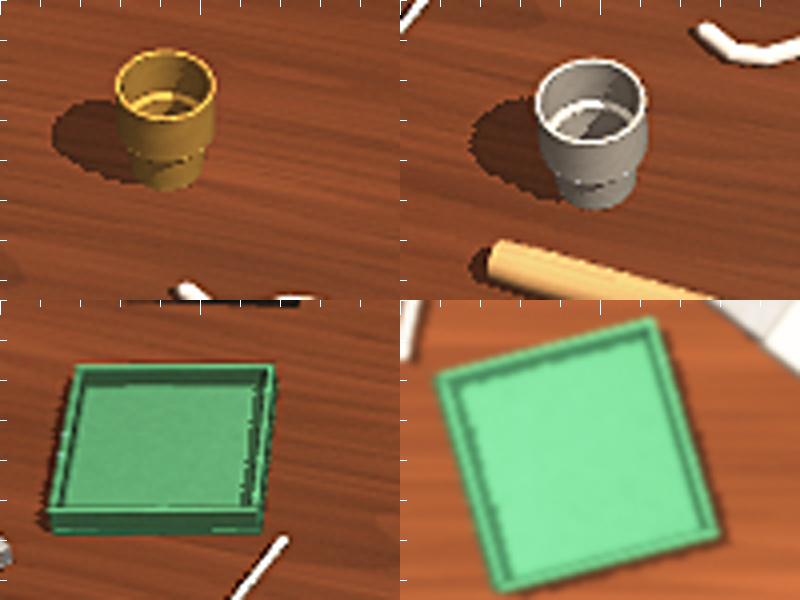

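```bash
cat > h.py <<'E'
from bench import bot,imaging
import cv2,numpy as np
from scipy.spatial.transform import Rotation as Ro
def ray(c,uv):
    K=np.array([[c["fx"],0,c["cx"]],[0,c["fy"],c["cy"]],[0,0,1]])
    p=cv2.undistortPoints(np.array([[uv]],float),K,np.array(c["distortion"]))[0,0]
    R=np.array(c["R"]);return -R.T@c["t"],R.T@np.r_[p,1]
def at(c,uv,z):
    o,d=ray(c,uv);return (o+d*(z-o[2])/d[2])[:2].round(1)
def go(target,yaw=None):
    "shift in tool axes / 500 and yaw turn /180 from measured pose to a down-pointing pose"
    s=bot.state();R=Ro.from_euler('xyz',s["ee_rot"],degrees=True)
    print("shift",(R.inv().apply(np.array(target)-s["position"])/500).round(4))
    if yaw is not None:
        T=Ro.from_euler('xyz',[180,0,yaw],degrees=True);print("dr",((R.inv()*T).as_rotvec(degrees=True)/180).round(4))
E
python3 - <<'E'
from h import *
t=imaging.read_camera("top");s=imaging.read_camera("scene")
for n,u,v,z in [("copper",(197.6,262.9),(427.6,237.1),78),("brass",(355.3,309.6),(301,185.6),72),("steel",(352.1,201.6),(277.4,255.1),72),("tip",(191.1,259.6),(430.9,223.9),122)]:
    print(n,at(t,u,z),at(s,v,z))
print("mat",at(t,(204.5,265.1),6))
f=lambda x,y:(415+x/3.704-.4,235+y/3.704-.4)
print("tray",[at(t,f(*p),22) for p in((34,75),(255,17),(320,237),(100,294),(177.25,155.75))])
f2=lambda x,y:(165+x/4-.4,170+y/4-.4)
print("tray s",[at(s,f2(*p),22) for p in((76,366),(273,366),(262,513),(48,510))] if 0 else [at(s,f2(x,y-300),22) for x,y in((76,366),(273,366),(262,513),(48,510))])
for n,p,z in [("blueR_s",(472,275),0),("blue_s",(414,227),0),("black_s",(440,232),0)]: print(n,at(s,p,z))
for n,p in [("scrollL",(290,260)),("scrollR",(337,261)),("hamEnd",(368,171)),("drv tip",(416,248)),("scrollbot",(300,265)),("dish",(234,202))]: print(n,at(t,p,10))
print(at(t,(180,310),125),at(t,(140,249),125),at(t,(212,311),125))
E
```

```text
copper [539.1 255.7] [540.8 255.6]
brass [446.2 -67.8] [446.5 -69.4]
steel [669.1 -61.3] [672.2 -62.5]
tip [542.4 258.8] [539.6 256. ]
mat [539.5 257. ]
tray [array([ 563.1, -216.7]), array([ 597.5, -344.6]), array([ 471.3, -378. ]), array([ 438. , -252.3]), array([ 517.1, -298. ])]
tray s [array([ 475.1, -378.7]), array([ 443.3, -254.2]), array([ 566.3, -217.6]), array([ 596.8, -346.2])]
blueR_s [561.5 375.2]
blue_s [446.4 221.7]
black_s [446.5 287. ]
scrollL [551.4  70.6]
scrollR [549.8 -31.2]
hamEnd [748.9 -98.9]
drv tip [ 579.  -202.1]
scrollbot [540.6  48.8]
dish [678.4 195.4]
[443.5 276.4] [562.6 360. ] [442.  213.8]
```

```bash
python3 -c "
from h import *
go([540.5,256,180],180)"
```

```text
shift [-0.7904 -0.3511  0.0486]
dr [-0.0004 -0.0002 -0.1295]
```

```bash
python3 -m creep '[{"translation":[-0.1,-0.045,0.006],"dr":[0,0,-0.03]},{"translation":[-0.21,-0.09,0.012],"dr":[0,0,-0.07]},{"translation":[-0.32,-0.14,0.02],"dr":[0,0,-0.11]},{"translation":[-0.43,-0.19,0.03],"dr":[0,0,-0.1295]},{"translation":[-0.54,-0.24,0.04],"dr":[0,0,-0.1295]},{"translation":[-0.65,-0.29,0.0486],"dr":[0,0,-0.1295]},{"translation":[-0.75,-0.333,0.0486],"dr":[0,0,-0.1295]},{"translation":[-0.79,-0.351,0.0486],"dr":[0,0,-0.1295]},{"translation":[-0.79,-0.351,0.0486],"dr":[0,0,-0.1295]},{"translation":[-0.79,-0.351,0.0486],"dr":[0,0,-0.1295]}]' 100 20; python3 -c "
from h import *
go([540.5,256,98],180)"
```

```text
time: 1.45
position: [539.0, 257.7, 180.3]
ee_rot: [180.0, -0.1, -179.9]
force: [-0.7, 0.5, -0.3]
opening: 87.0
grip_force: 0.0
shift [-0.0033 -0.0034  0.1645]
dr [ 0.0001 -0.0005  0.0004]
```

```bash
python3 -m creep '[{"translation":[-0.003,-0.003,0.06],"dr":[0,0,0]},{"translation":[-0.003,-0.003,0.12],"dr":[0,0,0]},{"translation":[-0.003,-0.003,0.164],"dr":[0,0,0]},{"translation":[-0.003,-0.003,0.164],"dr":[0,0,0]},{"translation":[-0.003,-0.003,0.164],"dr":[0,0,0]}]' 100 15;python3 -m creep '[{"translation":[0,0,0],"dr":[0,0,0]},{"translation":[0,0,0],"dr":[0,0,0]},{"translation":[0,0,0],"dr":[0,0,0]},{"translation":[0,0,0],"dr":[0,0,0]},{"translation":[0,0,0],"dr":[0,0,0]},{"translation":[0,0,0],"dr":[0,0,0]},{"translation":[0,0,0],"dr":[0,0,0]}]' 10 15
```

```text
time: 2.08
position: [541.9, 256.3, 99.3]
ee_rot: [180.0, 0.1, -179.9]
force: [-0.1, 0.7, -0.5]
opening: 87.4
grip_force: 0.0
time: 2.95
position: [542.0, 255.0, 98.4]
ee_rot: [-180.0, -0.0, -180.0]
force: [0.6, -0.4, -0.8]
opening: 28.6
grip_force: 15.0
```

```bash
python3 -m creep '[{"translation":[0,0,-0.03],"dr":[0,0,0]},{"translation":[0,0,-0.08],"dr":[0,0,0]},{"translation":[0,0,-0.13],"dr":[0,0,0]},{"translation":[0,0,-0.18],"dr":[0,0,0]},{"translation":[0,-0.04,-0.2],"dr":[0,0,0]},{"translation":[0.01,-0.12,-0.2],"dr":[0,0,0]},{"translation":[0.01,-0.22,-0.2],"dr":[0,0,0]},{"translation":[0.02,-0.32,-0.2],"dr":[0,0,0]},{"translation":[0.02,-0.42,-0.2],"dr":[0,0,0]},{"translation":[0.02,-0.52,-0.2],"dr":[0,0,0]},{"translation":[0.02,-0.6,-0.2],"dr":[0,0,0]},{"translation":[0.02,-0.64,-0.2],"dr":[0,0,0]}]'; python3 -c "
from h import *
go([519,-298,195],180)
c=imaging.read_camera('scene');cv2.imwrite('pics/s1.png',c['frame'][:,:,::-1])"
```

```text
time: 4.45
position: [531.2, -67.7, 198.3]
ee_rot: [-180.0, -0.0, 179.8]
force: [0.2, 0.8, -0.4]
opening: 29.2
grip_force: 15.0
shift [ 0.023  -0.4607  0.0067]
dr [-0.     -0.0003 -0.001 ]
```

View pics/s1.png

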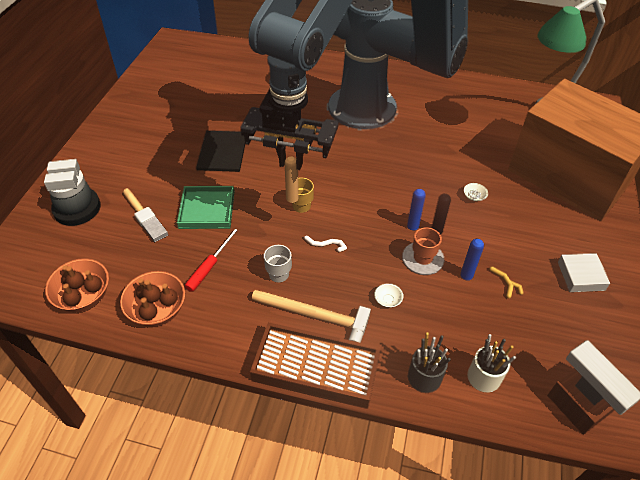

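The punch hangs upright in the gripper (about (292,180)); the copper cup still stands on its mat (427,247).

```bash
python3 -m creep '[{"translation":[0.005,-0.06,0],"dr":[0,0,0]},{"translation":[0.01,-0.15,0],"dr":[0,0,0]},{"translation":[0.015,-0.25,0],"dr":[0,0,0]},{"translation":[0.02,-0.35,0],"dr":[0,0,0]},{"translation":[0.023,-0.43,0],"dr":[0,0,0]},{"translation":[0.023,-0.46,0],"dr":[0,0,0]},{"translation":[0.023,-0.46,0.04],"dr":[0,0,0]},{"translation":[0.023,-0.46,0.1],"dr":[0,0,0]},{"translation":[0.023,-0.46,0.16],"dr":[0,0,0]},{"translation":[0.023,-0.46,0.18],"dr":[0,0,0]},{"translation":[0.023,-0.46,0.19],"dr":[0,0,0]},{"translation":[0.023,-0.46,0.19],"dr":[0,0,0]}]'; python3 -c "
from h import *
go([519,-298,92.5],180)"
```

```text
time: 6.0
position: [521.1, -294.9, 104.1]
ee_rot: [-180.0, 0.0, -180.0]
force: [0.0, -0.0, -0.0]
opening: 29.0
grip_force: 15.0
shift [ 0.0043 -0.0062  0.0232]
dr [-0.0002  0.0003  0.0002]
```

```bash
python3 -m creep '[{"translation":[0,0,0.01],"dr":[0,0,0]},{"translation":[0,0,0.018],"dr":[0,0,0]},{"translation":[0,0,0.021],"dr":[0,0,0]},{"translation":[0,0,0.023],"dr":[0,0,0]},{"translation":[0,0,0.023],"dr":[0,0,0]}]'; python3 -c "
from bench import bot;print(bot.state()['position'],bot.state()['force'])"
```

```text
time: 6.62
position: [520.8, -295.1, 92.3]
ee_rot: [-180.0, 0.0, 180.0]
force: [-0.4, -0.3, 1.8]
opening: 29.4
grip_force: 15.0
[ 520.80896351 -295.14867061   92.31477801] [-0.41492248 -0.26926465  1.75672393]
```

```bash
python3 -m creep '[{"translation":[0,0,0],"dr":[0,0,0]},{"translation":[0,0,0],"dr":[0,0,0]},{"translation":[0,0,0],"dr":[0,0,0]},{"translation":[0,0,0],"dr":[0,0,0]},{"translation":[0,0,-0.05],"dr":[0,0,0]},{"translation":[0,0,-0.12],"dr":[0,0,0]},{"translation":[0,0,-0.16],"dr":[0,0,0]},{"translation":[0.05,0.12,-0.16],"dr":[0,0,0]},{"translation":[0.09,0.24,-0.16],"dr":[0,0,0]},{"translation":[0.12,0.36,-0.14],"dr":[0,0,0]},{"translation":[0.15,0.45,-0.12],"dr":[0,0,0]},{"translation":[0.15,0.453,-0.1],"dr":[0,0,0]}]' 100; python3 -c "
from h import *
go([446.3,-68.5,47],180)
c=imaging.read_camera('top');cv2.imwrite('pics/t2.png',cv2.resize(c['frame'][140:380,300:620,::-1],(800,600)))"
```

```text
time: 8.12
position: [442.9, -65.0, 141.7]
ee_rot: [179.9, -0.2, -179.8]
force: [0.3, -1.0, 0.1]
opening: 87.1
grip_force: 0.0
shift [-0.0073 -0.0072  0.1893]
dr [ 0.0005 -0.0009  0.0013]
```

View pics/t2.png

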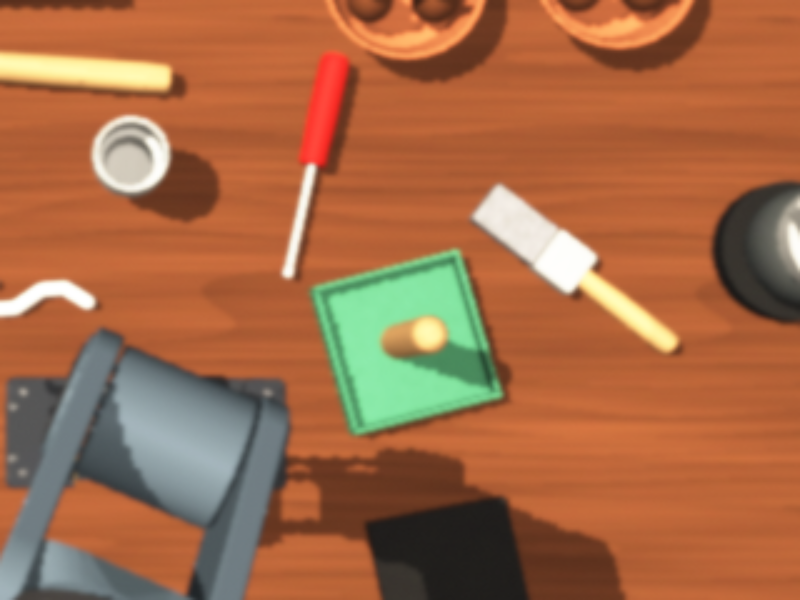

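Punch stands in the tray (foot about (405,340) in the crop), all else is in place.

```bash
python3 -m creep '[{"translation":[-0.007,-0.007,0.05],"dr":[0,0,0]},{"translation":[-0.007,-0.007,0.11],"dr":[0,0,0]},{"translation":[-0.007,-0.007,0.16],"dr":[0,0,0]},{"translation":[-0.007,-0.007,0.189],"dr":[0,0,0]},{"translation":[-0.007,-0.007,0.189],"dr":[0,0,0]},{"translation":[-0.007,-0.007,0.189],"dr":[0,0,0]}]';python3 -m creep '[{"translation":[0,0,0],"dr":[0,0,0]},{"translation":[0,0,0],"dr":[0,0,0]},{"translation":[0,0,0],"dr":[0,0,0]},{"translation":[0,0,0],"dr":[0,0,0]},{"translation":[0,0,0],"dr":[0,0,0]}]' 40 8; python3 -m creep '[{"translation":[0,0,0],"dr":[0,0,0]},{"translation":[0,0,0],"dr":[0,0,0]},{"translation":[0,0,0],"dr":[0,0,0.05]},{"translation":[0,0,0],"dr":[0,0,0.1]},{"translation":[0,0,0],"dr":[0,0,0.16]},{"translation":[0,0,0],"dr":[0,0,0.22]},{"translation":[0,0,0],"dr":[0,0,0.28]},{"translation":[0,0,0],"dr":[0,0,0.33]},{"translation":[0,0,0],"dr":[0,0,0.39]},{"translation":[0,0,0],"dr":[0,0,0.45]},{"translation":[0,0,0],"dr":[0,0,0.5]},{"translation":[0,0,0],"dr":[0,0,0.5]}]' 100
```

```text
time: 8.93
position: [450.1, -73.0, 47.8]
ee_rot: [-180.0, 0.1, 180.0]
force: [-0.2, -0.2, 0.2]
opening: 87.1
grip_force: 0.0
time: 9.55
position: [449.2, -71.8, 47.7]
ee_rot: [180.0, 0.0, -180.0]
force: [0.7, 1.4, 4.0]
opening: 61.8
grip_force: 8.0
time: 11.05
position: [449.1, -72.1, 47.3]
ee_rot: [-180.0, 0.0, 90.1]
force: [-0.1, 0.1, 0.6]
opening: 87.2
grip_force: 0.0
```

```bash
python3 -m creep '[{"translation":[0,0,0],"dr":[0,0,0]},{"translation":[0,0,0],"dr":[0,0,0]},{"translation":[0,0,0],"dr":[0,0,0]},{"translation":[0,0,0],"dr":[0,0,0]},{"translation":[0,0,0],"dr":[0,0,0]}]' 40 20; python3 -m creep '[{"translation":[0,0,-0.02],"dr":[0,0,0]},{"translation":[0,0,-0.06],"dr":[0,0,0]},{"translation":[0,0,-0.12],"dr":[0,0,0]},{"translation":[0,0,-0.18],"dr":[0,0,0]},{"translation":[0,0,-0.22],"dr":[0,0,0]},{"translation":[0,0,-0.22],"dr":[0,0,0]}]'; python3 -c "
from h import *
go([540,256,157],90)"
```

```text
time: 11.68
position: [448.5, -71.8, 47.4]
ee_rot: [-179.9, -0.0, 90.0]
force: [-1.5, 0.5, 0.7]
opening: 61.0
grip_force: 20.0
time: 12.42
position: [450.4, -72.4, 159.1]
ee_rot: [179.7, 0.1, 90.0]
force: [-0.7, -0.3, -2.0]
opening: 61.5
grip_force: 20.0
shift [0.6568 0.1793 0.0038]
dr [0.0014 0.0006 0.    ]
```

```bash
python3 -m creep '[{"translation":[0.05,0.014,0],"dr":[0,0,0]},{"translation":[0.14,0.038,0],"dr":[0,0,0]},{"translation":[0.24,0.066,0],"dr":[0,0,0]},{"translation":[0.34,0.093,0],"dr":[0,0,0]},{"translation":[0.44,0.12,0],"dr":[0,0,0]},{"translation":[0.54,0.148,0],"dr":[0,0,0]},{"translation":[0.62,0.17,0],"dr":[0,0,0]},{"translation":[0.65,0.179,0],"dr":[0,0,0]},{"translation":[0.656,0.179,0.01],"dr":[0,0,0]},{"translation":[0.656,0.179,0.02],"dr":[0,0,0]},{"translation":[0.656,0.179,0.02],"dr":[0,0,0]},{"translation":[0.656,0.179,0.02],"dr":[0,0,0]}]'; python3 - <<'E'
from h import *
print(bot.state()['position'],bot.state()['ee_rot'])
a=imaging.read_camera('scene')['frame'];b=imaging.read_camera('top')['frame']
cv2.imwrite('pics/s3r.png',a[:,:,::-1]);cv2.imwrite('pics/t3r.png',b[:,:,::-1])
f=lambda im,x,y:cv2.resize(im[y:y+100,x:x+67,::-1],(400,600),interpolation=cv2.INTER_CUBIC)
cv2.imwrite('pics/c3.png',np.hstack([f(a,394,185),f(b,165,215)]))
E
```

```text
time: 13.92
position: [538.6, 255.0, 147.5]
ee_rot: [-180.0, 0.0, 89.9]
force: [-0.1, -0.1, -1.7]
opening: 61.4
grip_force: 20.0
[538.58496981 254.98676792 147.46550452] [-1.79983893e+02  1.24994930e-02  8.99226133e+01]
```

View pics/c3.png

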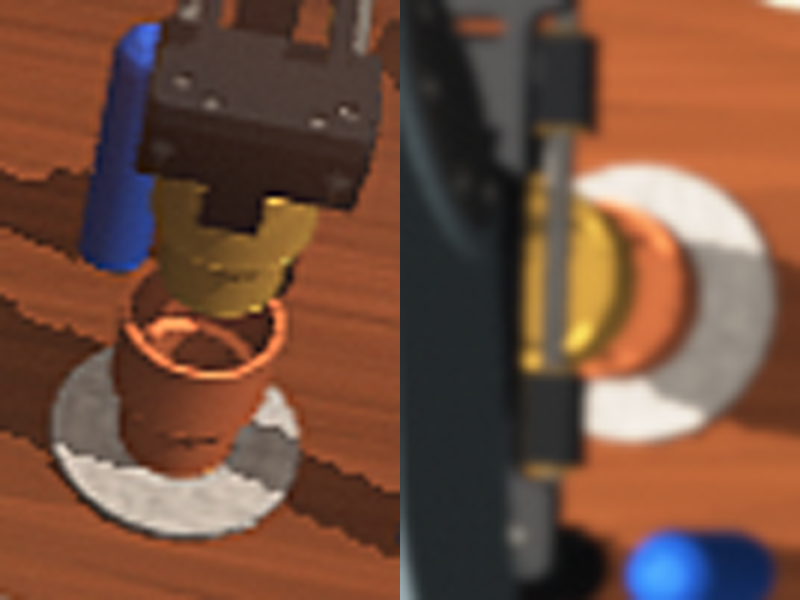

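```bash
cat >> h.py <<'E'
def circ(c,x,y,z,d):
    a=np.linspace(0,2*np.pi,200);P=np.c_[x+d/2*np.cos(a),y+d/2*np.sin(a),0*a+z]
    K=np.array([[c["fx"],0,c["cx"]],[0,c["fy"],c["cy"]],[0,0,1]])
    u=cv2.projectPoints(P,cv2.Rodrigues(np.array(c["R"]))[0],np.array(c["t"]),K,np.array(c["distortion"]))[0][:,0]
    return np.r_[u.min(0),u.max(0)]  # l t r b
E
python3 - <<'E'
from h import *
S=imaging.read_camera('scene');T=imaging.read_camera('top')
def cs(l):return ((l-np.array([394,185,394,185]))*np.array([5.97,6,5.97,6])+2.5).round()
def ct(l):return ((l-np.array([165,215,165,215]))*np.array([5.97,6,5.97,6])+2.5+np.array([400,0,400,0])).round()
for n,x,y,z,d in [("copper rim",540,255.6,78,62),("mat",540,256.5,6,100),("br foot",539,255,100,47),("br step",539,255,134,62),("br rim",539,255,172,62)]:
    print(n,cs(circ(S,x,y,z,d)),ct(circ(T,x,y,z,d)))
E
```

```text
copper rim [122. 253. 284. 376.] [508. 197. 688. 378.]
mat [ 52. 336. 303. 533.] [503. 165. 777. 440.]
br foot [149. 227. 273. 321.] [515. 216. 654. 355.]
br step [142. 151. 309. 276.] [466. 183. 655. 373.]
br rim [156.  80. 328. 205.] [434. 171. 630. 367.]
```

```bash
python3 - <<'E'
from h import *
S=imaging.read_camera('scene');T=imaging.read_camera('top')
a=cv2.imread('pics/s3r.png')
h=cv2.cvtColor(a,cv2.COLOR_BGR2HSV)
for v in range(212,240,2):
    row=h[v,410:452];print(v,' '.join(f"{p[0]}/{p[1]//10}/{p[2]//10}" for p in row[5:]))
f=lambda l:l.round(1)
for n,x,y,z,d in [("copper rim",540,255.6,78,62),("br foot",539,255,100,47),("br body",539,255,134,51),("br step",539,255,134,62),("br rim",539,255,172,62)]:
    print(n,f(circ(S,x,y,z,d)),f(circ(T,x,y,z,d)))
E
```

```text
212 119/12/8 129/9/5 13/20/4 10/16/3 9/14/4 13/14/4 9/13/4 10/14/4 7/12/4 6/12/4 7/12/4 6/12/4 8/13/4 9/12/4 8/13/4 8/13/4 5/11/4 9/13/4 10/13/4 6/12/4 9/12/4 7/12/5 7/12/4 9/12/5 7/12/5 7/12/5 8/13/4 8/13/5 8/12/5 8/12/5 8/12/5 8/12/5 8/12/5 7/12/5 8/13/5 7/12/5 9/13/5
214 117/14/9 116/15/11 114/16/12 115/16/12 122/9/8 15/11/6 13/15/4 9/11/4 8/13/3 4/12/3 4/11/3 4/11/3 4/11/3 6/12/4 8/12/4 9/13/4 5/12/4 9/11/4 6/11/4 8/12/4 5/12/4 9/12/4 7/13/4 8/12/5 9/13/4 8/13/4 8/13/4 8/12/5 8/12/5 8/12/5 7/12/5 8/13/5 8/13/5 8/11/5 9/9/6 9/9/6 9/9/6
216 115/14/9 115/15/11 114/16/12 114/16/12 124/7/8 17/19/7 16/16/7 16/16/7 15/15/8 16/16/8 16/16/8 17/16/10 17/16/11 16/16/9 5/11/4 7/13/4 8/12/4 7/12/4 9/11/4 7/13/4 9/13/4 4/11/4 7/11/4 5/12/4 6/12/4 6/12/4 6/12/4 7/11/4 8/12/4 8/11/5 8/12/5 7/12/5 7/13/5 7/12/5 8/9/6 9/9/6 7/9/6
218 115/15/10 114/15/11 114/17/12 115/14/11 6/5/6 16/18/7 15/16/7 15/15/8 16/15/8 15/16/8 16/16/8 16/16/9 16/15/7 8/11/4 7/12/3 7/12/4 9/12/4 7/12/4 9/12/4 10/13/4 8/12/4 8/11/4 0/10/3 16/16/13 22/16/25 20/16/25 18/17/19 16/16/10 6/11/4 2/11/3 173/10/3 176/10/3 2/10/4 7/1
[... 2738 characters left out ...]
7/17/14 9/17/21 9/17/17 9/17/13 9/17/14 9/17/13 9/17/13 9/17/13 9/17/13 9/17/13 9/17/13 9/17/14 9/17/14
238 8/16/12 8/16/9 8/15/7 9/16/7 7/16/7 9/17/19 12/16/25 12/15/25 13/16/25 13/15/25 9/17/24 7/17/14 8/17/13 7/17/11 7/16/8 6/15/7 5/15/8 6/16/8 7/16/8 6/16/8 7/16/8 7/15/8 7/15/7 9/15/6 3/13/3 10/17/24 10/17/22 10/17/13 9/17/14 9/17/14 10/17/14 9/17/15 10/17/15 10/17/15 9/17/14 9/17/14 9/17/14
copper rim [414.1 226.7 441.2 247.3] [182.6 247.4 212.8 277.6]
br foot [418.5 222.4 439.4 238.1] [183.9 250.5 207.1 273.8]
br body [419.8 211.6 442.9 228.7] [178.5 247.9 204.5 273.9]
br step [417.3 209.8 445.3 230.6] [175.7 245.1 207.3 276.7]
br rim [419.8 197.9 448.4 218.8] [170.4 243.  203.1 275.8]
```

```bash
python3 -m creep '[{"translation":[-0.004,0.003,0.01],"dr":[0,0,0]},{"translation":[-0.004,0.003,0.025],"dr":[0,0,0]},{"translation":[-0.004,0.003,0.04],"dr":[0,0,0]},{"translation":[-0.004,0.003,0.05],"dr":[0,0,0]},{"translation":[-0.004,0.003,0.06],"dr":[0,0,0]},{"translation":[-0.004,0.003,0.06],"dr":[0,0,0]}]'; python3 - <<'E'
from h import *
S=imaging.read_camera('scene');T=imaging.read_camera('top')
print(bot.state()['position'],bot.state()['force'])
a=S['frame'];b=T['frame']
f=lambda im,x,y:cv2.resize(im[y:y+75,x:x+50,::-1],(400,600),interpolation=cv2.INTER_CUBIC)
cv2.imwrite('pics/c4.png',np.hstack([f(a,402,195),f(b,172,230)]))
E
```

```text
time: 14.98
position: [539.7, 253.9, 116.9]
ee_rot: [-179.9, 0.0, 90.0]
force: [-0.2, 0.1, -2.0]
opening: 61.0
grip_force: 20.0
[540.22925184 254.07987247 117.51340859] [-0.76319819 -0.59594518 -1.6892672 ]
```

View pics/c4.png

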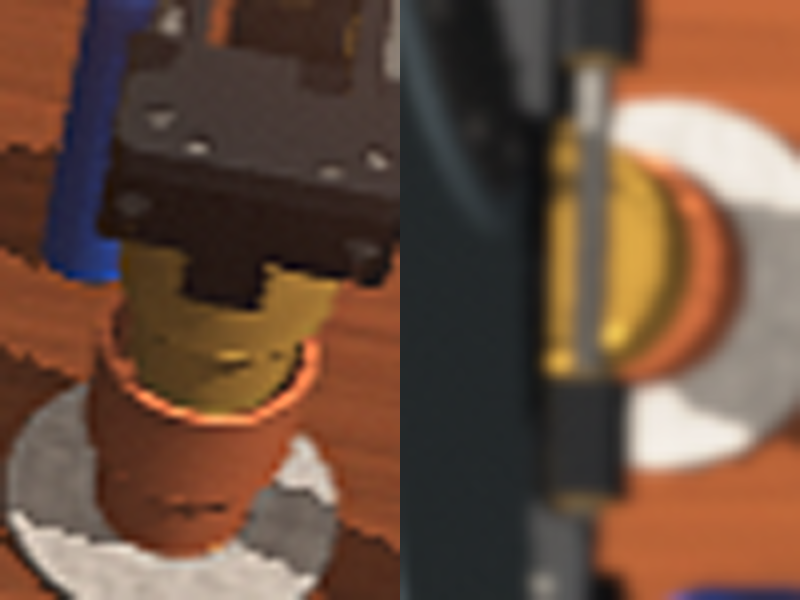

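The foot is inside the copper collar, slightly to the right (+y): gap about 20 px left and 8 px right in the 8x crop. I'll shift it by −1.5 mm and lower.

```bash
python3 -m creep '[{"translation":[-0.003,0,0.005],"dr":[0,0,0]},{"translation":[-0.003,0,0.015],"dr":[0,0,0]},{"translation":[-0.003,0,0.025],"dr":[0,0,0]},{"translation":[-0.003,0,0.033],"dr":[0,0,0]},{"translation":[-0.003,0,0.04],"dr":[0,0,0]},{"translation":[-0.003,0,0.045],"dr":[0,0,0]},{"translation":[-0.003,0,0.047],"dr":[0,0,0]},{"translation":[-0.003,0,0.047],"dr":[0,0,0]}]'; python3 -c "
from h import *
for i in range(3): imaging.read_camera('top'); print(bot.state()['position'],bot.state()['force'])"
```

```text
time: 16.08
position: [540.1, 252.5, 93.9]
ee_rot: [-180.0, -0.0, 90.0]
force: [0.7, 0.1, -3.5]
opening: 61.4
grip_force: 20.0
[540.1803438  252.54833434  94.03819115] [-0.02790645  1.05471499 -2.45655003]
[540.22894779 252.56306894  94.10255632] [ 0.36474196  0.4937433  -2.30192338]
[540.22105848 252.55237255  94.11992578] [ 0.20313969  0.13477669 -2.07048918]
```

```bash
python3 -m creep '[{"translation":[0,0,0.002],"dr":[0,0,0]},{"translation":[0,0,0.004],"dr":[0,0,0]},{"translation":[0,0,0.005],"dr":[0,0,0]},{"translation":[0,0,0.005],"dr":[0,0,0]}]'; python3 -m creep '[{"translation":[0,0,0.001],"dr":[0,0,0]},{"translation":[0,0,0.0015],"dr":[0,0,0]},{"translation":[0,0,0.0015],"dr":[0,0,0]}]'
```

```text
time: 16.73
position: [540.1, 252.6, 91.6]
ee_rot: [180.0, -0.0, 90.0]
force: [0.7, 0.1, -1.5]
opening: 61.4
grip_force: 20.0
time: 17.1
position: [540.8, 252.6, 91.3]
ee_rot: [179.9, -0.0, 90.0]
force: [-0.6, 0.7, 3.9]
opening: 61.4
grip_force: 20.0
```

```bash
python3 -m creep '[{"translation":[0,0,0],"dr":[0,0,0]},{"translation":[0,0,0],"dr":[0,0,0]},{"translation":[0,0,0],"dr":[0,0,0]},{"translation":[0,0,0],"dr":[0,0,0]},{"translation":[0,0,-0.03],"dr":[0,0,0]},{"translation":[0,0,-0.08],"dr":[0,0,0]},{"translation":[0,0,-0.14],"dr":[0,0,0]},{"translation":[0,0,-0.16],"dr":[0,0,0]},{"translation":[0,0,-0.16],"dr":[0,0,0]}]' 100; python3 - <<'E'
from h import *
go([670.5,-62,150],180)
S=imaging.read_camera('scene')
cv2.imwrite('pics/c5.png',cv2.resize(S['frame'][165:300,380:480,::-1],(444,600),interpolation=cv2.INTER_CUBIC))
E
```

```text
time: 18.23
position: [540.5, 252.7, 171.7]
ee_rot: [179.9, -0.0, 90.0]
force: [0.0, -0.3, -1.2]
opening: 87.2
grip_force: 0.0
shift [-0.6293  0.2599  0.0436]
dr [ 6.e-04  4.e-04 -5.e-01]
```

View pics/c5.png

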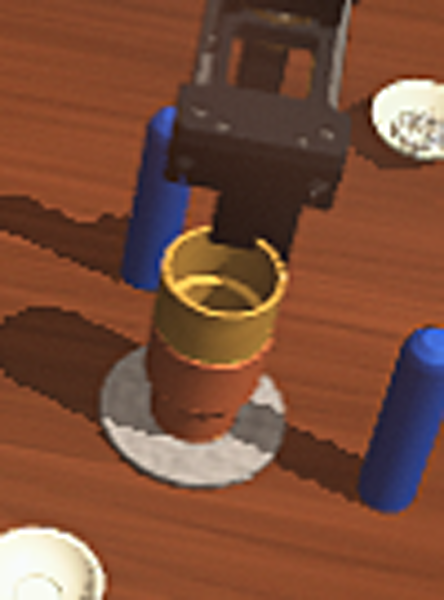

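Brass sits square on the copper rim (seam at about y=355 in the crop), home. Now on to the steel cup.

```bash
python3 -m creep '[{"translation":[-0.05,0.02,0],"dr":[0,0,-0.05]},{"translation":[-0.13,0.05,0],"dr":[0,0,-0.1]},{"translation":[-0.22,0.09,0],"dr":[0,0,-0.15]},{"translation":[-0.31,0.13,0.01],"dr":[0,0,-0.2]},{"translation":[-0.4,0.17,0.02],"dr":[0,0,-0.25]},{"translation":[-0.49,0.2,0.03],"dr":[0,0,-0.31]},{"translation":[-0.57,0.235,0.04],"dr":[0,0,-0.37]},{"translation":[-0.62,0.256,0.043],"dr":[0,0,-0.43]},{"translation":[-0.629,0.26,0.043],"dr":[0,0,-0.48]},{"translation":[-0.629,0.26,0.043],"dr":[0,0,-0.5]},{"translation":[-0.629,0.26,0.043],"dr":[0,0,-0.5]},{"translation":[-0.629,0.26,0.043],"dr":[0,0,-0.5]}]'; python3 -c "
from h import *
imaging.read_camera('top')
go([670.5,-62,47.4],180)"
```

```text
time: 19.77
position: [669.5, -61.7, 148.2]
ee_rot: [180.0, -0.1, 180.0]
force: [0.1, 0.0, 0.1]
opening: 87.1
grip_force: 0.0
shift [-0.0019 -0.0007  0.2022]
dr [ 0.0001 -0.0004 -0.0001]
```

```bash
python3 -m creep '[{"translation":[-0.002,0,0.05],"dr":[0,0,0]},{"translation":[-0.002,0,0.12],"dr":[0,0,0]},{"translation":[-0.002,0,0.18],"dr":[0,0,0]},{"translation":[-0.002,0,0.202],"dr":[0,0,0]},{"translation":[-0.002,0,0.202],"dr":[0,0,0]},{"translation":[-0.002,0,0.202],"dr":[0,0,0]}]' && python3 -m creep '[{"translation":[0,0,0],"dr":[0,0,0]},{"translation":[0,0,0],"dr":[0,0,0]},{"translation":[0,0,0],"dr":[0,0,0]},{"translation":[0,0,0],"dr":[0,0,0]},{"translation":[0,0,0],"dr":[0,0,0]}]' 40 8; python3 -m creep '[{"translation":[0,0,0],"dr":[0,0,0]},{"translation":[0,0,0],"dr":[0,0,0]},{"translation":[0,0,0],"dr":[0,0,0.05]},{"translation":[0,0,0],"dr":[0,0,0.1]},{"translation":[0,0,0],"dr":[0,0,0.16]},{"translation":[0,0,0],"dr":[0,0,0.22]},{"translation":[0,0,0],"dr":[0,0,0.28]},{"translation":[0,0,0],"dr":[0,0,0.33]},{"translation":[0,0,0],"dr":[0,0,0.39]},{"translation":[0,0,0],"dr":[0,0,0.45]},{"translation":[0,0,0],"dr":[0,0,0.5]},{"translation":[0,0,0],"dr":[0,0,0.5]}]' 100; python3 -m creep '[{"translation":[0,0,0],"dr":[0,0,0]},{"translation":[0,0,0],"dr":[0,0,0]},{"translation":[0,0,0],"dr":[0,0,0]},{"translation":[0,0,0],"dr":[0,0,0]},{"translation":[0,0,0],"dr":[0,0,0]},{"translation":[0,0,0],"dr":[0,0,0]}]' 40 20
```

```text
time: 20.58
position: [672.3, -62.2, 49.6]
ee_rot: [-180.0, 0.1, -180.0]
force: [-0.2, -0.0, 0.1]
opening: 87.0
grip_force: 0.0
time: 21.2
position: [671.4, -62.4, 48.6]
ee_rot: [-180.0, 0.0, -180.0]
force: [0.8, -1.6, 3.4]
opening: 61.6
grip_force: 8.0
time: 22.7
position: [670.8, -61.6, 47.9]
ee_rot: [-180.0, -0.0, 90.1]
force: [-0.6, 0.3, -0.7]
opening: 86.9
grip_force: 0.0
time: 23.45
position: [671.2, -62.0, 48.2]
ee_rot: [180.0, 0.0, 90.0]
force: [-0.1, -0.5, -0.5]
opening: 61.3
grip_force: 20.0
```

```bash
python3 -m creep '[{"translation":[0,0,-0.02],"dr":[0,0,0]},{"translation":[0,0,-0.06],"dr":[0,0,0]},{"translation":[0,0,-0.13],"dr":[0,0,0]},{"translation":[0,0,-0.2],"dr":[0,0,0]},{"translation":[0,0,-0.27],"dr":[0,0,0]},{"translation":[0,0,-0.3],"dr":[0,0,0]},{"translation":[0,0,-0.304],"dr":[0,0,0]},{"translation":[0,0,-0.304],"dr":[0,0,0]}]'; python3 -c "
from h import *
imaging.read_camera('top')
go([540.3,252.6,185],90)"
```

```text
time: 24.45
position: [670.1, -61.7, 199.0]
ee_rot: [-179.9, -0.0, 90.0]
force: [-0.1, -0.1, -2.4]
opening: 61.8
grip_force: 20.0
shift [ 0.6286 -0.2592  0.0284]
dr [-0.0011 -0.0003 -0.    ]
```

```bash
python3 -m creep '[{"translation":[0.05,-0.02,0],"dr":[0,0,0]},{"translation":[0.14,-0.058,0],"dr":[0,0,0]},{"translation":[0.24,-0.1,0],"dr":[0,0,0]},{"translation":[0.34,-0.14,0],"dr":[0,0,0]},{"translation":[0.44,-0.18,0],"dr":[0,0,0]},{"translation":[0.53,-0.22,0],"dr":[0,0,0]},{"translation":[0.6,-0.247,0],"dr":[0,0,0]},{"translation":[0.6286,-0.259,0],"dr":[0,0,0]},{"translation":[0.6286,-0.259,0.014],"dr":[0,0,0]},{"translation":[0.6286,-0.259,0.028],"dr":[0,0,0]},{"translation":[0.6286,-0.259,0.028],"dr":[0,0,0]},{"translation":[0.6286,-0.259,0.028],"dr":[0,0,0]}]'; python3 -c "
from h import *
for i in range(3):
  imaging.read_camera('top');print(bot.state()['position'])
go([540.3,252.6,155],90)"
```

```text
time: 26.0
position: [542.1, 251.3, 186.0]
ee_rot: [-180.0, 0.0, 89.9]
force: [0.9, -0.1, -2.1]
opening: 61.5
grip_force: 20.0
[542.18018342 251.49737859 186.20678057]
[542.12918764 251.71797072 186.3277064 ]
[542.04886974 251.88957735 186.43014337]
shift [ 0.0014 -0.0035  0.0629]
dr [ 0.0002 -0.     -0.0003]
```

```bash
python3 -m creep '[{"translation":[0.0015,-0.003,0.005],"dr":[0,0,0]},{"translation":[0.0015,-0.003,0.02],"dr":[0,0,0]},{"translation":[0.0015,-0.003,0.035],"dr":[0,0,0]},{"translation":[0.0015,-0.003,0.047],"dr":[0,0,0]},{"translation":[0.0015,-0.003,0.056],"dr":[0,0,0]},{"translation":[0.0015,-0.003,0.062],"dr":[0,0,0]},{"translation":[0.0015,-0.003,0.062],"dr":[0,0,0]}]'; python3 - <<'E'
from h import *
S=imaging.read_camera('scene');T=imaging.read_camera('top')
print(bot.state()['position'],bot.state()['force'])
f=lambda im,x,y:cv2.resize(im[y:y+75,x:x+50,::-1],(400,600),interpolation=cv2.INTER_CUBIC)
cv2.imwrite('pics/c6.png',np.hstack([f(S['frame'],402,185),f(T['frame'],172,230)]))
E
```

```text
time: 27.02
position: [540.0, 253.0, 155.0]
ee_rot: [-180.0, 0.0, 90.0]
force: [-0.0, 0.2, -3.0]
opening: 61.3
grip_force: 20.0
[540.27027646 253.12450393 155.3538224 ] [ 0.07455769 -0.1014923  -1.76052323]
```

View pics/c6.png

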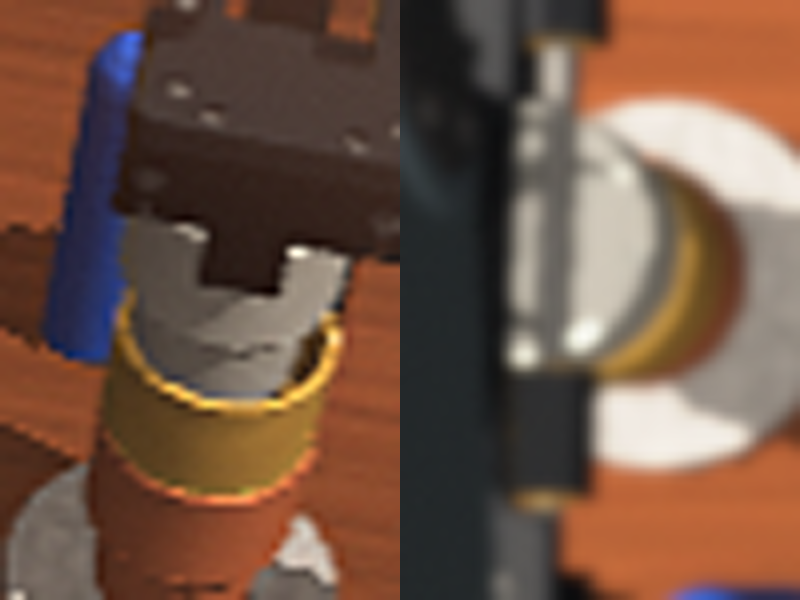

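Steel's foot is inside the brass collar but about 2 mm too far left (−y), with gaps of about 7 px left and 22 px right. I'll correct and lower.

```bash
python3 -m creep '[{"translation":[0.004,0,0],"dr":[0,0,0]},{"translation":[0.004,0,0.01],"dr":[0,0,0]},{"translation":[0.004,0,0.018],"dr":[0,0,0]},{"translation":[0.004,0,0.026],"dr":[0,0,0]},{"translation":[0.004,0,0.034],"dr":[0,0,0]},{"translation":[0.004,0,0.039],"dr":[0,0,0]},{"translation":[0.004,0,0.042],"dr":[0,0,0]},{"translation":[0.004,0,0.042],"dr":[0,0,0]}]'; python3 -c "
from h import *
for i in range(3): imaging.read_camera('top'); print(bot.state()['position'],bot.state()['force'])"
```

```text
time: 28.12
position: [540.1, 255.1, 134.1]
ee_rot: [-180.0, 0.0, 90.0]
force: [0.2, -0.5, -1.6]
opening: 61.6
grip_force: 20.0
[540.11747488 255.09249561 134.24151844] [-0.04499842 -0.50786887 -2.31339895]
[540.18144035 255.10331448 134.32823512] [ 0.04188612  0.1130821  -2.28157725]
[540.18539346 255.09443302 134.34036965] [-0.53754929 -0.55109548 -0.9324669 ]
```

```bash
python3 -m creep '[{"translation":[0,0,0.002],"dr":[0,0,0]},{"translation":[0,0,0.004],"dr":[0,0,0]},{"translation":[0,0,0.006],"dr":[0,0,0]},{"translation":[0,0,0.006],"dr":[0,0,0]}]'; python3 -m creep '[{"translation":[0,0,0.001],"dr":[0,0,0]},{"translation":[0,0,0.002],"dr":[0,0,0]},{"translation":[0,0,0.002],"dr":[0,0,0]}]'
```

```text
time: 28.78
position: [540.0, 255.0, 131.1]
ee_rot: [-180.0, 0.0, 90.0]
force: [-0.3, 0.1, -2.5]
opening: 61.5
grip_force: 20.0
time: 29.15
position: [540.1, 255.0, 130.2]
ee_rot: [180.0, 0.0, 90.0]
force: [0.7, -0.6, -2.9]
opening: 61.4
grip_force: 20.0
```

```bash
python3 -m creep '[{"translation":[0,0,0.001],"dr":[0,0,0]},{"translation":[0,0,0.002],"dr":[0,0,0]},{"translation":[0,0,0.002],"dr":[0,0,0]}]'
```

```text
time: 29.52
position: [540.2, 255.1, 130.1]
ee_rot: [180.0, -0.0, 90.0]
force: [-2.1, 0.1, 6.0]
opening: 61.4
grip_force: 20.0
```

```bash
python3 -m creep '[{"translation":[0,0,0],"dr":[0,0,0]},{"translation":[0,0,0],"dr":[0,0,0]},{"translation":[0,0,0],"dr":[0,0,0]},{"translation":[0,0,0],"dr":[0,0,0]},{"translation":[0,0,-0.03],"dr":[0,0,0]},{"translation":[0,0,-0.08],"dr":[0,0,0]},{"translation":[0,0,-0.14],"dr":[0,0,0]},{"translation":[0,0,-0.2],"dr":[0,0,0]},{"translation":[-0.05,0,-0.2],"dr":[0,0,0]},{"translation":[-0.13,0,-0.2],"dr":[0,0,0]},{"translation":[-0.2,0,-0.2],"dr":[0,0,0]},{"translation":[-0.2,0,-0.2],"dr":[0,0,0]}]' 100; python3 - <<'E'
from h import *
S=imaging.read_camera('scene')['frame'];T=imaging.read_camera('top')['frame']
f=lambda im,x,y,w,h:cv2.resize(im[y:y+h,x:x+w,::-1],(400,600),interpolation=cv2.INTER_CUBIC)
cv2.imwrite('pics/c7.png',np.hstack([f(S,380,160,80,120),f(S,150,130,80,120)]))
E
```

```text
time: 31.02
position: [540.5, 153.2, 230.4]
ee_rot: [179.9, 0.0, 89.8]
force: [0.1, 1.7, 1.1]
opening: 87.4
grip_force: 0.0
```

View pics/c7.png

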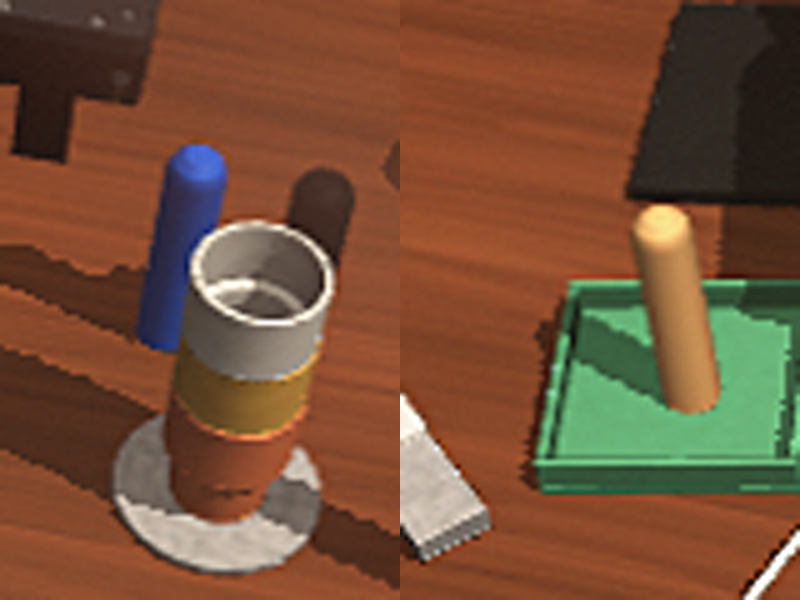

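The stack is straight and fully nested on the mat, with even seams at about y=375 and 430. The punch stands upright in the tray.

```bash
python3 -c "
from bench import job
print(job.hand_in())"
```

```text
the job is handed in; nothing more can be done
None
```

I've handed the job in: the punch stands upright in the tray, and the brass and steel cups are nested straight in the copper cup on its mat. The last camera pictures, taken about 31 s into the run, confirm this, but the hand-in returned no verdict.

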